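# Drive the bush out of a roller barrel and load the wash basket

## Robot

A 6-joint arm with a two-finger parallel gripper is mounted at the origin on a cart in front of the work surface, level with it; the furniture and walls round the work are solid. World frame = base frame: x ahead of the robot, y to its left, z up, the work surface at z = 0. Lengths are in m, angles in degrees, forces in N, time in s.
With the tool pointing down it reaches from about 0.425 to 0.95 m from the base axis. Payload 3.5 kg.
Tool frame: the origin (TCP) lies where the fingers leave the gripper's body, on its centre line; the fingertips stand 73 mm ahead of it and the grasp point (between the pads) lies 54 mm ahead of it (ctrl.pinch_z is the distance from the TCP to the grasp point, in m); z points along the fingers, y is the line along which they close (so a half turn about z gives the same grasp; the last joint's range is limited). The gripper opens to 85 mm and grips with 20 to 120 N. Pads are 22 mm wide; open, the fingers measure 114 mm over their backs; the gripper's body (76 mm by 85 mm) begins 54 mm behind the grasp point. The pads swing forward as they close: fully open they stand 13 mm farther back than shut.
Start: joints at [66.119, 16.404, 90.338, -0, 73.258, -8.594], TCP at [0.178, 0.651, 0.304] pointing down, gripper open.
Joint ranges: [-158.93, 158.93], [-51.34, 127.21], [12.03, 142.37], [-87.48, 267.48], [13.55, 161.25], [-162.69, 162.69]. Speed limits (degrees/s): [159.86, 159.86, 180, 180, 180, 180].

## Interface

Orientations are given as [roll, pitch, yaw] about the fixed x, y, z axes, in that order (R = Rz(yaw) Ry(pitch) Rx(roll)).
In Python, from bench import ctrl, gripper_to, planner, cams, workorder, read_t, read_qpos, read_qd, read_effort, read_eef_pos, read_orientation, read_ft_force, read_moment, read_opening, read_gripper_force gives the robot as it stands. Calls block until the motion is done:
- ctrl.goto(position, orientation): joint-space move of the TCP to a pose.
- ctrl.servo_line(position, ori=None, speed=0.15, guard=None): straight line of the TCP; ori=None keeps the orientation; speed is the mean speed in m/s. With guard (N) it stops when the force on the tool has changed by that much, and returns True; else False.
- ctrl.move_j(angles): joint-space move.
- gripper_to(opening, effort=None): finger opening in m; effort is the grip in N (None keeps the last); returns when the fingers have stopped.
- ctrl.pause(seconds).
- planner.ik(position, orientation): joint angles nearest the present ones, or None.
- cams.read_camera(name): name is "side" or "top"; returns (picture, depth): 400x640x3 uint8, blue, green, red; 400x640 float32, m along the optical axis (not along the pixel's ray), 0 where there is no reading.
- cams.camera_info(name): a dict with "vfov" (degrees; the focal length in pixels is half the picture's height over the tangent of half this angle, whatever the lens; pixels are square), "cx", "cy" (the principal point, pixels), "k1" (the pictures are not rectified: a ray, as slopes to the right and down, at radius r is drawn at 1 + k1 r^2 times it, then the intrinsics apply), "eye" and "orientation" of the camera in the world. Camera axes: x right, y up, looking along -z (the intrinsics and any distortion apply to the point x, -y, -z); pixel columns grow to the right and rows downward; lengths in m; the calibration is good to about 2 mm. A picture is of the moment at which its call begins. camera_info takes no time and is no camera call.
A pose or a line that the arm cannot do raises ctrl.PlanningError and nothing moves.
- workorder.job_done(): hands the job in; it is judged then, once.
Readings, each from a call of its own:
- read_t(): time.
- read_qpos(): joint angles.
- read_qd(): joint speeds.
- read_effort(): joint torques, N m.
- read_eef_pos(): TCP position.
- read_orientation(): TCP orientation.
- read_ft_force(): force on the tool from outside, world axes, zero at the start.
- read_moment(): the same for the moment, N m.
- read_opening(): finger opening in m.
- read_gripper_force(): force on a finger pad.
Only numpy, scipy, OpenCV 4.12 (cv2) and the standard library are available. Lean on these libraries where they do the work, as an engineer would, in place of code of your own. Each camera call takes 0.05 s, during which the arm holds its last target. There are 200 camera calls.

## Task

Free the tight brass bush from the flanged barrel: swing the clamp bar aside, lay the barrel in the cradle with its bush end against the stop at the trough, bring the bar back over the barrel and lower it on to it, then push the bush right out into the trough with the drift from the open end, with the bar holding the barrel. Afterwards put the barrel, the bush and all the other machined parts that lie about (bearing block, spacer sleeve, end cap, link bar - whichever are there) into the wash basket, with the bush left out of the barrel, and lay the drift back on its rest as it was. Leave the tape roll and the tip cleaner beside the work where they are.

Things in the scene. Friction and masses are not known exactly. Their poses are not given: they have to be found in the camera images.
- cradle (a point): Where the barrel's centre lies when seated in the fixed steel fixture, 42 mm above the table; x = drive direction (the bush comes out that way), y towards the clamp post, z up. Base plate 125 x 90 mm, top 27 mm below this point. Four rails 8 mm thick, flared tops 46 mm above the table, beside the flanges at x = +-37..51 mm, 2.5 mm play each side. Entry side (x below -63 mm) open
- trough (a point): Middle of the V trough at the exit of the fixture, on the bush's axis as it lies there (40 mm above the table); axes as cradle, 117 mm from it along x. Trough 106 mm long, 35 mm wide, end plate at the far end. Before it two stop pillars, 60 mm high, 42 mm apart, at cradle x = +53..62 mm, hold back the barrel's flange and let the bush pass
- bar_lift (a joint): Height of the clamp bar on its post in m: 0 lowest, 0.035 highest. A spring and its weight press it down (6 N at the bottom, 10 N at the top); it drops when released. At 0 its underside is 54 mm above the table; resting on the seated barrel it reads about 0.012. To swing over the barrel's flanges it must be lifted to 0.018 or more
- bar_swing (a joint): Angle of the clamp bar about the upright post in rad: 0 = straight across the middle of the cradle, growing as the bar swings towards the entry side (cradle -x); 1.57 = parallel to the cradle, right aside; it stays where it is left. Axis = the post (9 mm radius, 105 mm high) at cradle x 0, y +85 mm
- bar_knob (a point): Centre of the black round grip knob (24 mm diameter, 34 mm high, upright) at the free end of the flat aluminium clamp bar (20 mm wide, 10 mm thick), 130 mm from the post axis; the bar's top lies 19 mm below this point. At bar_swing 0 it lies at cradle x 0, y -45 mm; with bar_lift 0 it is 83 mm above the table
- barrel_mid (a point): Centre of the barrel: aluminium, 100 mm long along its x axis, round body 48 mm in diameter with a 54 x 54 mm square flange 10 mm thick at each end, through bore 35 mm, 0.36 to 0.56 kg. It lies with its axis level, 27 mm above the table. The bush sits in the +x end of the bore; the -x end is open. Grasp it round the middle of the body
- bush_mid (a point): Centre of the tight brass bush: 32 mm diameter, 45 mm long, axis = its x. At the start it sits in the barrel with its outer face flush with the barrel's +x end (its centre 27.5 mm from the barrel's). It is held by friction of about 6 to 12 N for the first 30 to 40 mm of its way and is loose after that
- drift_grip (a point): Centre of the handle of the drift (push-out rod): square black handle 24 x 24 x 65 mm, its length along x; a steel rod of 16 mm diameter continues it along +x to the tip, 172 mm from this point. 0.18 to 0.28 kg. Starts lying level on its rest
- rest_seat (a point): Where the handle's centre lies on the wooden drift rest (fixed), 30 mm above the table; x axis = direction of the tip. The handle lies on a narrow block 16 mm wide, the rod in a fork at x = 105..135 mm with cheeks about 4 mm clear of the rod on each side, reaching 39 mm above the table
- basket_in (a point): Centre of the inner floor (4 mm above the table) of the square steel wash basket (fixed): outside 230 x 230 mm, walls 4 mm thick and 45 mm high, sides along its x and y
- block_mid (a point): Centre of the aluminium bearing block (may be absent): foot 90 mm (x) by 30 mm (y), 16 mm thick, with a hump 50 mm long in the middle; 44 mm high, standing on its foot. Grasp across y
- spacer_mid (a point): Centre of the steel spacer sleeve (may be absent), 44 mm diameter, 48 mm high, standing upright (axis z)
- cap_mid (a point): Centre of the aluminium end cap (may be absent): disc of 64 mm diameter, 10 mm thick, lying at the bottom, with a boss of 34 mm diameter standing up on it; 42 mm high in all, this point half-way up. Grasp the boss
- link_mid (a point): Centre of the steel link bar (may be absent), 120 mm long (x), 24 mm wide (y), 26 mm high, lying flat
- tape_roll: White roll of cloth tape lying flat near the barrel, bystander, 56 mm across, 41 mm high; origin under its centre
- tip_cleaner: Round tip cleaner with a ball of brass wool, bystander, 66 mm across, 55 mm high; origin under its centre
- barrel: The same thing as barrel_mid, same origin and axes
- bush: The same thing as bush_mid, same origin and axes
- block: The same thing as block_mid, same origin and axes
- spacer: The same thing as spacer_mid, same origin and axes
- cap: The same thing as cap_mid, same origin and axes
- link: The same thing as link_mid, same origin and axes
- drift: The same thing as drift_grip, same origin and axes
There are look-alikes about, which are no part of the job. Leave any orange look-alike of the spacer alone.

How it is judged:
By the outcome, as a careful person would: the job done as asked, in the order asked, and still so for the second after the job is handed in, with the robot touching nothing.
Of block, spacer, cap, link only 2 to 4 are there at a start; the rules pass over those that are not, and their reading is None.
At some moment in a run one of block, spacer, cap, link may be knocked a few centimetres aside while the robot is not near it.
Once in a run the grip may slacken for a moment while it holds something.
It also fails if it takes over 210 s, if anything falls off the work surface, if the arm or the gripper's body presses on something with over 40 N, if the wrist force passes 120 N, or if a joint passes its speed limit or range.

## Working session

There is one attempt and no reset: what is moved stays moved. The work goes in short steps, each a Python script; the robot and the scene stay as the last script left them, time stands still between calls to the robot, and variables do not carry over. Pictures are saved under pics/ and viewed, at most 15 in all, crops included, and the job is handed in when it is done.

```bash
ls; mkdir -p pics; python3 - <<'E'
from bench import *
import cv2
for n in("side","top"):
    p,d=cams.read_camera(n); cv2.imwrite(f"pics/{n}0.png",p); print(cams.camera_info(n))
    import numpy as np; np.savez(f"{n}0.npz",p=p,d=d)
print(read_t(),ctrl.pinch_z,read_orientation())
E
```

```text
pics
{'vfov': 53.295667419617075, 'cx': 321.5216177692278, 'cy': 196.916687963695, 'k1': -0.06614804953557163, 'eye': array([ 0.02797544, -0.73918506,  0.45696299]), 'orientation': array([ 68.26664621,   0.8665923 , -33.23307938])}
{'vfov': 55.616632794119255, 'cx': 321.3995648902867, 'cy': 195.0359424875487, 'k1': -0.003683064708454352, 'eye': array([0.41928105, 0.01489437, 1.28472518]), 'orientation': array([  5.20520793,   0.26064244, -89.80829587])}
0.1 0.0539 [-1.79877083e+02 -1.96448718e-02  1.64715671e+02]
```

View pics/top0.png

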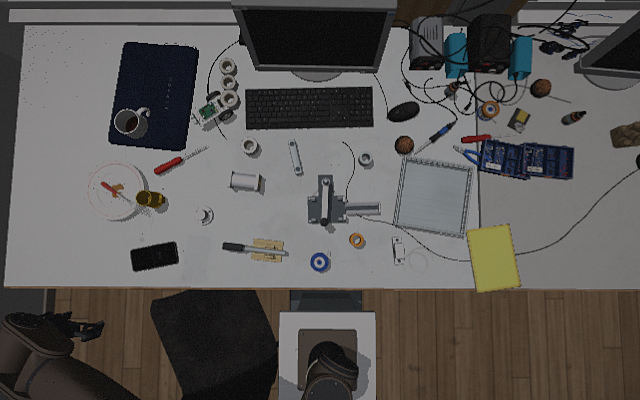

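View pics/side0.png

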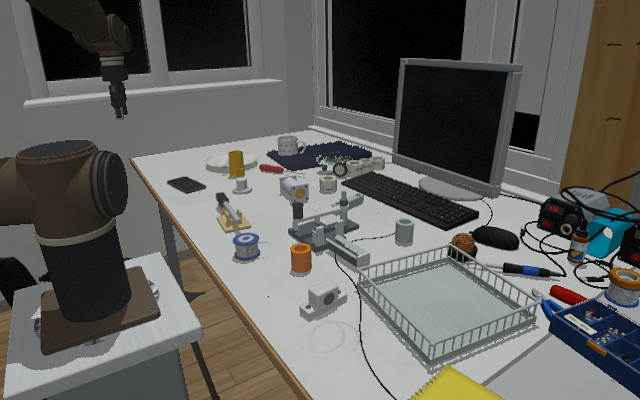

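```bash
cat > h.py <<'E'
from bench import *
import numpy as np, cv2
from scipy.spatial.transform import Rotation as R
def K(n):
    i=cams.camera_info(n); f=200/np.tan(np.radians(i['vfov']/2))
    return np.array([[f,0,i['cx']],[0,f,i['cy']],[0,0,1]]),np.array([i['k1'],0,0,0.]),R.from_euler('xyz',i['orientation'],degrees=True).as_matrix(),np.array(i['eye'])
def rays(n,uv):
    k,d,r,e=K(n); s=cv2.undistortPoints(np.array(uv,float).reshape(-1,1,2),k,d)[:,0]
    return np.c_[s[:,0],-s[:,1],-np.ones(len(s))]@r.T,e
def cloud(n,d):
    v,u=np.mgrid[0:400,0:640]; w,e=rays(n,np.c_[u.ravel(),v.ravel()])
    P=w*d.reshape(-1,1)+e; P[d.ravel()<=0]=np.nan
    return P.reshape(400,640,3)
def at_z(n,uv,z):
    w,e=rays(n,uv); return e+w*((z-e[2])/w[:,2])[:,None]
def proj(n,P):
    k,d,r,e=K(n); c=(np.atleast_2d(P)-e)@r; c=c*[1,-1,-1]
    return cv2.projectPoints(c,np.zeros(3),np.zeros(3),k,d)[0][:,0]
def snap(n,tag):
    p,d=cams.read_camera(n); np.savez(tag+'.npz',p=p,d=d); return p,cloud(n,d)
E
python3 - <<'E'
from h import *
z=np.load('top0.npz'); p=z['p']; P=cloud('top',z['d'])
print('table z',np.nanmedian(P[240:280,170:200,2]), np.nanstd(P[262:280,170:200,2]))
m=((P[...,2]>.012)&(P[...,0]<.85)&(P[...,0]>.3)).astype(np.uint8)
n,l,s,c=cv2.connectedComponentsWithStats(m,connectivity=8)
for i in range(1,n):
    if s[i,4]<25 or not(150<c[i][0]<480 and c[i][1]>120): continue
    q=P[l==i]; r=cv2.minAreaRect(q[:,:2].astype(np.float32)*1000)
    print(c[i].round(),s[i,4],'mean',q.mean(0).round(3),'zmax',np.percentile(q[:,2],95).round(3),'rect',np.round(r[0]),np.round(r[1]),round(r[2]))
cr=p[125:285,190:490]; cv2.imwrite('pics/c1.png',cv2.resize(cr,None,fx=2.66,fy=2.66,interpolation=cv2.INTER_CUBIC))
z=np.load('side0.npz'); cr=z['p'][150:330,170:420]; cv2.imwrite('pics/c2.png',cv2.resize(cr,None,fx=3.2,fy=3.2,interpolation=cv2.INTER_CUBIC))
E
```

```text
table z 0.0011400867047403063 0.0027730109249678126
[161. 123.] 4270 mean [0.777 0.564 0.034] zmax 0.077 rect [766. 529.] [447. 168.] 90
[441. 132.] 150 mean [ 0.75  -0.385  0.018] zmax 0.023 rect [ 755. -390.] [ 20. 120.] 38
[427. 180.] 1021 mean [ 0.584 -0.329  0.036] zmax 0.05 rect [ 570. -341.] [268. 305.] 81
[249. 146.] 196 mean [0.697 0.264 0.036] zmax 0.044 rect [698. 265.] [53. 53.] 47
[295. 157.] 249 mean [0.663 0.111 0.026] zmax 0.03 rect [663. 112.] [119.  24.] 13
[169. 165.] 231 mean [0.635 0.537 0.021] zmax 0.027 rect [643. 526.] [ 26. 136.] 28
[365. 158.] 124 mean [ 0.655 -0.123  0.042] zmax 0.052 rect [ 656. -123.] [42. 42.] 45
[244. 181.] 492 mean [0.578 0.277 0.046] zmax 0.056 rect [580. 279.] [101.  54.] 83
[335. 206.] 1543 mean [ 0.497 -0.025  0.032] zmax 0.086 rect [517. -53.] [173. 239.] 0
[201. 215.] 150 mean [0.465 0.417 0.032] zmax 0.045 rect [463. 422.] [55. 51.] 72
[356. 240.] 102 mean [ 0.386 -0.093  0.044] zmax 0.051 rect [386. -93.] [39. 44.] 0
[398. 251.] 272 mean [ 0.351 -0.231  0.031] zmax 0.047 rect [ 350. -233.] [89. 32.] 8
[253. 249.] 449 mean [0.354 0.242 0.037] zmax 0.044 rect [356. 242.] [204.  42.] 80
[319. 261.] 205 mean [0.319 0.028 0.04 ] zmax 0.044 rect [321.  28.] [39. 59.] 1
```

View pics/c1.png

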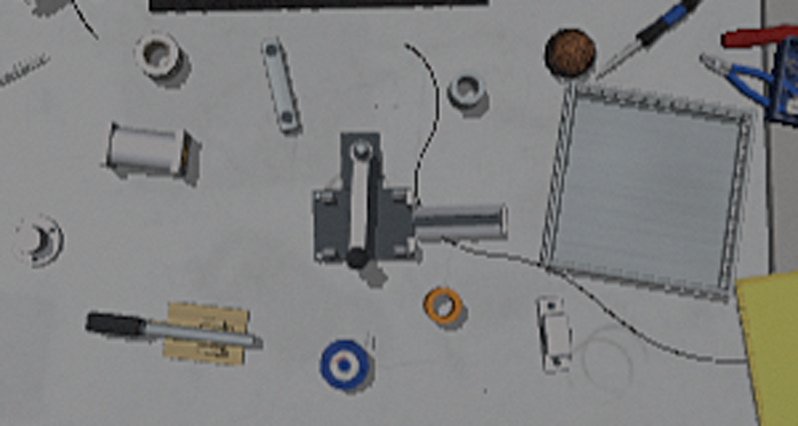

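View pics/c2.png

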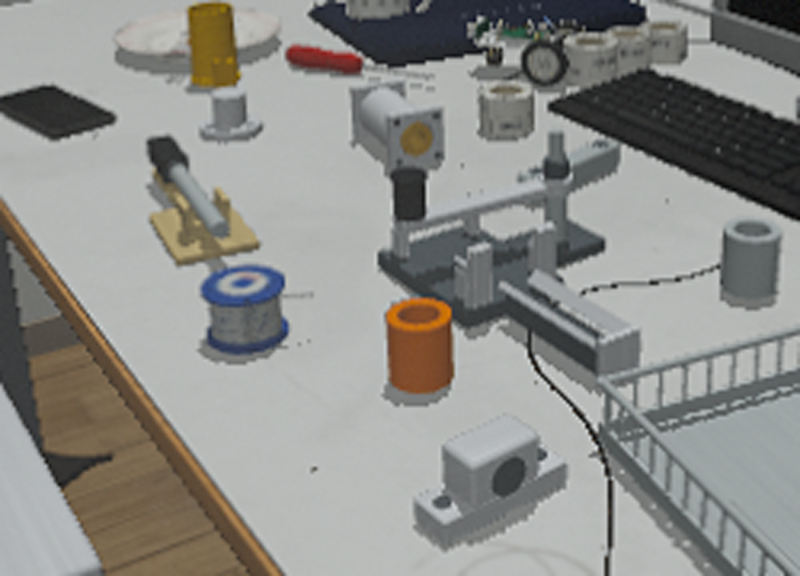

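```bash
python3 - <<'E'
from h import *
C={}
for n in('top','side'):
    z=np.load(n+'0.npz'); P=cloud(n,z['d']); c=z['p'].astype(int)
    m=np.isfinite(P[...,0])&(P[...,0]>.4)&(P[...,0]<.64)&(P[...,1]<.09)&(P[...,1]>-.185)&(P[...,2]>.008)
    q=P[m]; col=c[m]; C[n]=q
    print(n,len(q))
    for nm,s in (('posttop',(q[:,2]>.085)&(q[:,0]>.54)),('knob',(q[:,2]>.06)&(q[:,0]<.50)&(col.max(1)<60)),('trough',(q[:,1]<-.08)&(q[:,2]>.025)),('plate',(q[:,2]<.022)&(q[:,1]>-.075)),('rails',(q[:,2]>.03)&(q[:,2]<.053)&(q[:,1]>-.06)),('pillars',(q[:,2]>.052)&(q[:,2]<.07)&(q[:,1]<-.05))):
        w=q[s]
        if len(w)<4: print(nm,len(w));continue
        r=cv2.minAreaRect(w[:,:2].astype(np.float32)*1000)
        print(nm,len(w),w.mean(0).round(4),w.min(0).round(3),w.max(0).round(3),'rect',np.round(r[0],1),np.round(r[1],1),round(r[2],1))
    if n=='top':
        # trough axis regress mid of columns
        w=q[(q[:,1]<-.075)&(q[:,2]>.02)]
        b=np.round(w[:,1]/.004); 
        for k in np.unique(b): print(k*4,(w[b==k][:,0].min()*1000).round(),(w[b==k][:,0].max()*1000).round(),(w[b==k][:,2].max()*1000).round(), end=' | ')
E
python3 - <<'E'
from h import *
# ortho views at z=.015 and .045 from top, 1.0mm/px
z=np.load('top0.npz')['p']
out=[]
for zz in(.015,.05):
    X,Y=np.meshgrid(np.linspace(.64,.40,240),np.linspace(.10,-.20,300),indexing='ij')
    uv=proj('top',np.c_[X.ravel(),Y.ravel(),np.full(X.size,zz)]).astype(np.float32).reshape(240,300,2)
    out.append(cv2.remap(z,uv[...,0],uv[...,1],cv2.INTER_CUBIC))
im=cv2.resize(np.hstack(out),(800,320),interpolation=cv2.INTER_CUBIC); cv2.imwrite('pics/o1.png',im)
c=at_z('top',[[190+x/2.66,125+y/2.66] for x,y in((572,88),(750,115),(728,297),(545,265))],.049)
print(c.round(3),c.mean(0)); print(np.linalg.norm(np.roll(c,-1,0)-c,axis=1),[np.degrees(np.arctan2(*(b-a)[[1,0]])) for a,b in zip(c,np.roll(c,-1,0))])
E
```

```text
top 1776
posttop 15 [0.5718 0.008  0.1019] [0.567 0.003 0.086] [0.578 0.013 0.108] rect [572.3   7.9] [10.5  9.5] 0.5
knob 55 [0.4445 0.0125 0.0971] [ 0.433 -0.     0.061] [0.46  0.025 0.104] rect [445.3  12.7] [25.2 24.6] 9.3
trough 216 [ 0.4982 -0.1264  0.0323] [ 0.402 -0.173  0.025] [ 0.639 -0.08   0.056] rect [ 520.7 -126.3] [236.8  92.5] 0.3
plate 950 [0.5029 0.0048 0.0147] [ 0.408 -0.075  0.008] [0.614 0.066 0.022] rect [511.9  -4.5] [142.4 202.9] 87.6
rails 54 [ 0.4941 -0.0043  0.0422] [ 0.45  -0.054  0.03 ] [0.526 0.055 0.053] rect [488.2   0.7] [ 72.8 110.6] 2.1
pillars 21 [ 0.4764 -0.059   0.0588] [ 0.402 -0.094  0.053] [ 0.525 -0.052  0.063] rect [460.1 -62.9] [129.6  24.2] 18.0
-172.0 478.0 494.0 37.0 | -168.0 478.0 507.0 38.0 | -164.0 474.0 511.0 36.0 | -160.0 475.0 511.0 36.0 | -156.0 474.0 511.0 36.0 | -152.0 474.0 511.0 35.0 | -148.0 474.0 511.0 36.0 | -144.0 475.0 511.0 32.0 | -140.0 474.0 510.0 36.0 | -136.0 474.0 638.0 49.0 | -132.0 474.0 638.0 48.0 | -128.0 475.0 639.0 45.0 | -124.0 474.0 639.0 51.0 | -120.0 474.0 638.0 49.0 | -116.0 474.0 639.0 48.0 | -112.0 474.
[... 564 characters left out ...]
519.6 -128.8] [ 95.6 240.4] 87.4
plate 887 [ 0.4983 -0.0005  0.0156] [ 0.443 -0.075  0.008] [0.607 0.069 0.022] rect [526.2  -2.2] [162.4 142.7] 2.0
rails 252 [ 0.5036 -0.0293  0.0405] [ 0.451 -0.06   0.03 ] [0.58  0.058 0.053] rect [ 5.159e+02 -5.000e-01] [127.7 115.4] 1.8
pillars 68 [ 0.4894 -0.0558  0.0578] [ 0.456 -0.06   0.052] [ 0.529 -0.05   0.062] rect [492.9 -54.8] [73.3 10.1] 0.6
[[ 0.655 -0.255  0.049]
 [ 0.622 -0.474  0.049]
 [ 0.398 -0.44   0.049]
 [ 0.436 -0.218  0.049]] [ 0.52772219 -0.34668616  0.049     ]
[0.22194759 0.22644908 0.22524064 0.22202132] [np.float64(-98.6123807417617), np.float64(171.35526613060597), np.float64(80.25470579290304), np.float64(-9.483869977787247)]
```

View pics/o1.png

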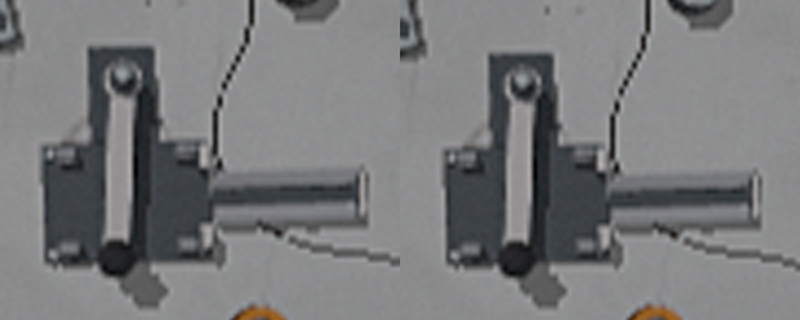

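```bash
python3 - <<'E'
from h import *
for n in('top','side'):
    z=np.load(n+'0.npz'); P=cloud(n,z['d'])
    m=np.isfinite(P[...,0])&(P[...,0]>.46)&(P[...,0]<.525)&(P[...,1]<-.07)&(P[...,1]>-.178)&(P[...,2]>.012)
    q=P[m]; b=np.round(q[:,1]/.005); k=[x for x in np.unique(b) if (b==x).sum()>6]
    mid=np.array([[x*.005,(q[b==x][:,0].min()+q[b==x][:,0].max())/2] for x in k]); f=np.polyfit(mid[:,0],mid[:,1],1)
    print(n,'trough slope deg',np.degrees(np.arctan(f[0])),'x at y=-.11',np.polyval(f,-.11),'ends',q[:,1].min(),q[:,1].max())
z=np.load('top0.npz'); c=z['p'].astype(int); P=cloud('top',z['d'])
m=(c.max(2)<95)&(np.abs(P[...,2]-.015)<.012)&(P[...,0]>.43)&(P[...,0]<.535)&(P[...,1]<.075)&(P[...,1]>-.065)
v,u=np.nonzero(m); w=at_z('top',np.c_[u,v],.015); r=cv2.minAreaRect(w[:,:2].astype(np.float32)*1000); print(len(w),r)
# edges regress: left edge (max y by x bin), bottom edge(min x by y bin)
b=np.round(w[:,0]/.0045); e=np.array([[k*.0045,w[b==k][:,1].max()] for k in np.unique(b)]); print('left',(e*1000).round(1).tolist())
b=np.round(w[:,1]/.0045); e=np.array([[k*.0045,w[b==k][:,0].min()] for k in np.unique(b)]); print('bot',(e*1000).round(1).tolist())
E
```

```text
top trough slope deg -2.032034848259898 x at y=-.11 0.4911705869424896 ends -0.1727709177594145 -0.07048765846012234
side trough slope deg -2.326916900572674 x at y=-.11 0.4937793116101846 ends -0.17616432496595857 -0.0702889916449162
744 ((481.485107421875, 0.497955322265625), (100.50762176513672, 130.87979125976562), 0.1686158925294876)
left [[432.0, -11.3], [436.5, -8.0], [441.0, 58.8], [445.5, 65.5], [450.0, 65.6], [454.5, 65.6], [459.0, 65.6], [463.5, 65.7], [468.0, 65.7], [472.5, 65.7], [477.0, 65.7], [481.5, 65.8], [486.0, 65.8], [490.5, 65.8], [495.0, 65.9], [499.5, 65.9], [504.0, 65.9], [508.5, 65.9], [513.0, 66.0], [517.5, 66.0], [522.0, 66.0], [526.5, 66.1], [531.0, 45.9]]
bot [[-63.0, 484.8], [-58.5, 448.1], [-54.0, 444.7], [-49.5, 444.7], [-45.0, 444.7], [-40.5, 444.7], [-36.0, 444.7], [-31.5, 444.6], [-27.0, 444.6], [-22.5, 444.6], [-18.0, 444.6], [-13.5, 431.3], [-9.0, 434.6], [-4.5, 444.6], [-0.0, 447.9], [22.5, 474.5], [27.0, 444.5], [31.5, 441.1], [36.0, 441.1], [40.5, 441.1], [45.0, 441.1], [49.5, 441.1], [54.0, 441.0], [58.5, 441.0], [63.0, 444.3], [67.5, 444.3]]
```

```bash
cat >> h.py <<'E'
PZ=ctrl.pinch_z
CR=np.array([.488,.004]); CY=-87.8
ax=np.array([np.cos(np.radians(CY)),np.sin(np.radians(CY))]); ay=np.array([-ax[1],ax[0]])
def cr(x,y): return CR+x*ax+y*ay
POST=cr(0,.085)
def knob(s): return POST+.130*(-np.cos(s)*ay-np.sin(s)*ax)
def pose(xy,z,yaw): return [float(xy[0]),float(xy[1]),float(z+PZ)],[180,0,float(yaw)]
def goto(xy,z,yaw): ctrl.goto(*pose(xy,z,yaw))
def line(xy,z,yaw,speed=.15,guard=None): return ctrl.servo_line(*pose(xy,z,yaw),speed=speed,guard=guard)
def yawfix(xy,yaw):
    q=np.degrees(np.arctan2(xy[1],xy[0])); y0=q+90
    return y0+((yaw-y0+90)%180-90)
def stat(t=''): print(t,'t',round(read_t(),1),'eef',np.round(read_eef_pos(),4),'open',round(read_opening(),4),'gf',np.round(read_gripper_force(),1),'ft',np.round(read_ft_force(),1))
def kyaw(s): return 182.2-np.degrees(s)
E
python3 - <<'E'
from h import *
v=np.array([.4440,.0120])-POST; s=np.arctan2(-v@ax,-v@ay); print('swing',s,knob(s))
goto(knob(s),.16,kyaw(s)); gripper_to(.05,60); line(knob(s),.086,kyaw(s),.12,guard=8); stat('down')
gripper_to(0.0,60); stat('closed')
z=.086+.026; line(knob(s),z,kyaw(s),.06); stat('lift')
n=8; e=1.5
for i in range(1,n+1):
    a=s+(e-s)*i/n; line(knob(a),z,kyaw(a),.12)
stat('swung')
line(knob(e),.086,kyaw(e),.06); stat('low'); gripper_to(.05); line(knob(e),.2,kyaw(e)); stat('up')
p,P=snap('top','t1'); q,_=snap('side','s1')
cv2.imwrite('pics/a1.png',np.hstack([cv2.resize(p[120:280,180:400],(440,320)),cv2.resize(q[130:290,200:380],(360,320))]))
E
```

```text
swing 0.07511978162051251 [0.44302499 0.01203582]
down t 3.8 eef [0.4435 0.0119 0.1405] open 0.0502 gf 0.0 ft [-0.1 -0.5  0.8]
closed t 4.1 eef [0.4436 0.0119 0.1407] open 0.0225 gf 58.6 ft [ 0.2 -0.8  0.9]
lift t 4.7 eef [0.4438 0.0119 0.1656] open 0.0219 gf 59.0 ft [ 7.8 -0.8 -8. ]
swung t 7.5 eef [0.5566 0.1365 0.1644] open 0.0222 gf 59.5 ft [-3.4 -0.5 -8.1]
low t 8.0 eef [0.5593 0.1376 0.142 ] open 0.0223 gf 60.4 ft [-3.3  3.6 -0.6]
up t 9.3 eef [0.5581 0.1364 0.2526] open 0.05 gf 0.0 ft [ 0.3  0.3 -0.5]
```

View pics/a1.png

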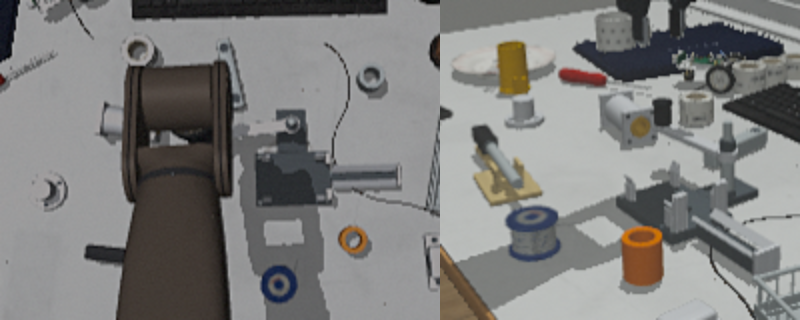

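```bash
python3 - <<'E'
from h import *
z=np.load('top0.npz'); P=cloud('top',z['d'])
m=(P[...,2]>.036)&(abs(P[...,0]-.58)<.075)&(abs(P[...,1]-.279)<.08); q=P[m]
r=cv2.minAreaRect(q[:,:2].astype(np.float32)*1000); print(len(q),r,q.mean(0))
xy=np.array([.580,.279]); yw=yawfix(xy,-97); print(yw)
gripper_to(.085); goto(xy,.15,yw); line(xy,.027,yw,.12,guard=10); stat('down')
gripper_to(0,70); stat('closed'); line(xy,.17,yw,.15); stat('lifted')
t=cr(-.002,0); ty=yawfix(t,CY)
goto(t,.17,ty); stat('over'); h=line(t,.075,ty,.12); stat('near')
q,_=snap('side','s2'); cv2.imwrite('pics/a2.png',cv2.resize(q[130:310,230:430],(667,600),interpolation=cv2.INTER_CUBIC))
E
```

```text
442 ((579.597412109375, 278.65618896484375), (101.0528793334961, 53.394874572753906), 83.35162353515625) [0.57884082 0.27835053 0.04834944]
83.0
down t 11.7 eef [0.5807 0.2792 0.082 ] open 0.0852 gf 0.0 ft [ 0.2 -1.   0.7]
closed t 12.2 eef [0.5816 0.2792 0.0826] open 0.045 gf 73.3 ft [ 2.4 -0.4  4.2]
lifted t 13.3 eef [0.5789 0.2787 0.2217] open 0.0453 gf 72.3 ft [ 0.7 -0.2 -6. ]
over t 14.4 eef [0.4884 0.0064 0.2241] open 0.0446 gf 75.3 ft [ 0.7  0.5 -6.6]
near t 15.3 eef [0.4888 0.006  0.1298] open 0.0449 gf 75.2 ft [ 0.6 -0.7 -6. ]
```

View pics/a2.png

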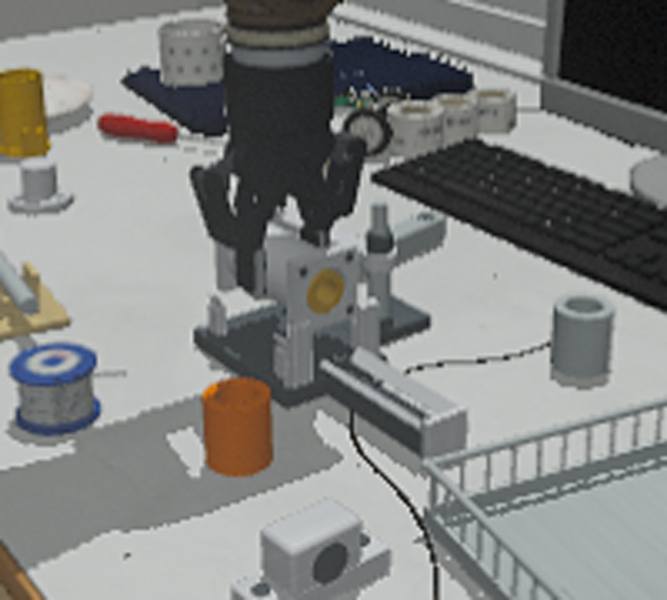

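```bash
python3 - <<'E'
from h import *
t=cr(-.002,0); ty=yawfix(t,CY)
print(line(t,.043,ty,.05,guard=14)); stat('seat')
t=cr(.006,0); print(line(t,read_eef_pos()[2]-PZ,ty,.03,guard=8)); stat('slid')
print('cradle xy of tcp',(read_eef_pos()[:2]-CR)@np.c_[ax,ay])
E
```

```text
True
seat t 16.0 eef [0.4886 0.006  0.0977] open 0.0451 gf 76.5 ft [0.2 1.2 4.6]
True
slid t 16.3 eef [0.4886 0.0027 0.0977] open 0.0452 gf 76.1 ft [2.  2.3 1.6]
cradle xy of tcp [0.00133029 0.00059125]
```

```bash
python3 - <<'E'
from h import *
t=(read_eef_pos()[:2]); ty=yawfix(CR,CY); z0=read_eef_pos()[2]-PZ
gripper_to(.085); line(t,.17,ty,.15); stat('rel')
s=1.5
goto(knob(s),.18,kyaw(s)); gripper_to(.05,60); line(knob(s),.087,kyaw(s),.12,guard=8); stat('down')
gripper_to(0.0,60); z=.086+.027; line(knob(s),z,kyaw(s),.06); stat('lift')
n=8
for i in range(1,n+1):
    a=s*(1-i/n); line(knob(a),z,kyaw(a),.12)
stat('swung')
print(line(knob(0),.099,kyaw(0),.04,guard=9)); stat('low'); gripper_to(.05); stat('open'); line(knob(0),.2,kyaw(0))
goto([.45,.35],.25,yawfix([.45,.35],-90))
p,P=snap('top','t3'); q,_=snap('side','s3'); 
cv2.imwrite('pics/a3.png',np.hstack([cv2.resize(p[170:280,190:400],None,fx=2,fy=2,interpolation=cv2.INTER_CUBIC)[:220],cv2.resize(q[170:280,200:380],(360,220),interpolation=cv2.INTER_CUBIC)]))
# drift
m=(P[...,2]>.018)&(P[...,0]>.31)&(P[...,0]<.42)&(P[...,1]>.12)&(P[...,1]<.36); w=P[m]; c=p[m].astype(int)
d=w[(c.max(1)<75)]; r=cv2.minAreaRect(d[:,:2].astype(np.float32)*1000); print('dark',len(d),r,d.mean(0),d[:,1].min(),d[:,1].max())
rr=w[(c.max(1)>=75)&(w[:,1]<.24)]; print('rod',len(rr)); b=np.round(rr[:,1]/.01)
for k in np.unique(b): x=rr[b==k]; print(k*10,(x[:,0].min()*1e3).round(),(x[:,0].max()*1e3).round(),(x[:,2].max()*1e3).round(),len(x))
E
```

```text
rel t 17.7 eef [0.488  0.0028 0.2228] open 0.0849 gf 0.0 ft [-0.4  0.1 -0.7]
down t 19.8 eef [0.5594 0.1366 0.1418] open 0.05 gf 0.0 ft [-0.1  0.7  0.2]
lift t 20.7 eef [0.5585 0.1361 0.1665] open 0.0224 gf 59.1 ft [ 3.6 -3.6 -7.6]
swung t 23.5 eef [0.4452 0.0021 0.1682] open 0.0223 gf 59.4 ft [ 9.9  0.4 -7.6]
True
low t 23.9 eef [0.4451 0.0023 0.154 ] open 0.0224 gf 60.6 ft [0.2 0.5 3.8]
open t 24.3 eef [0.4434 0.0022 0.1515] open 0.0499 gf 0.0 ft [-0.1  0.6 -0.5]
dark 3349 ((364.77435302734375, 250.0943603515625), (219.8434295654297, 109.6419906616211), 89.91068267822266) [0.35822592 0.28663113 0.51827201] 0.14020278407326717 0.3599344133660618
rod 186
140.0 336.0 349.0 43.0 6
150.0 336.0 349.0 40.0 16
160.0 336.0 352.0 43.0 14
170.0 339.0 352.0 41.0 16
180.0 330.0 366.0 42.0 28
190.0 330.0 365.0 43.0 27
200.0 329.0 369.0 42.0 31
210.0 333.0 356.0 42.0 16
220.0 349.0 356.0 40.0 9
230.0 311.0 359.0 523.0 15
240.0 330.0 359.0 516.0 8
```

View pics/a3.png

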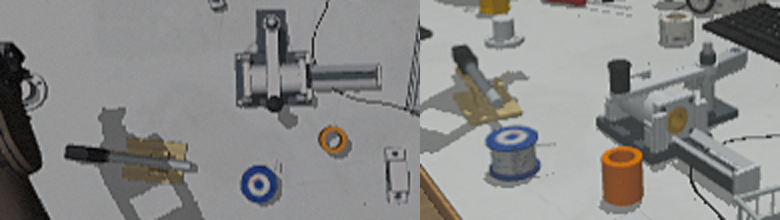

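```bash
python3 - <<'E'
from h import *
for n,f in(('top','t3'),('top','top0'),('side','side0')):
    z=np.load(f+'.npz'); p=z['p'].astype(int); P=cloud(n,z['d'])
    ok=(P[...,2]>.022)&(P[...,2]<.06)&(P[...,0]>.31)&(P[...,0]<.42)&(P[...,1]>.12)&(P[...,1]<.36); w=P[ok]; c=p[ok]
    top=w[w[:,2]>.034]
    b=np.round(top[:,1]/.01); pts=[]
    for k in np.unique(b):
        x=top[b==k]; print(int(k*10),(x[:,0].min()*1e3).round(),(x[:,0].max()*1e3).round(),len(x),end='; ')
        if len(x)>5: pts.append((k*.01,x[:,0].mean()))
    pts=np.array(pts); g=np.polyfit(pts[:,0],pts[:,1],1)
    d=w[c.max(1)<75]; r=cv2.minAreaRect(d[:,:2].astype(np.float32)*1000) if len(d)>4 else None
    print('\n',n,f,'line slope deg',np.degrees(np.arctan(g[0])),'x@.29',np.polyval(g,.29),'x@.15',np.polyval(g,.15),'y',top[:,1].min(),top[:,1].max(),'handle',len(d),r)
E
```

```text
140 336.0 346.0 4; 150 336.0 349.0 12; 160 343.0 349.0 8; 170 339.0 352.0 15; 180 330.0 366.0 22; 190 330.0 365.0 23; 200 330.0 369.0 25; 210 333.0 356.0 14; 220 346.0 359.0 12; 230 346.0 359.0 13; 240 349.0 359.0 12; 250 349.0 362.0 13; 260 352.0 362.0 11; 270 352.0 362.0 12; 280 349.0 368.0 21; 290 349.0 372.0 25; 300 349.0 372.0 24; 310 352.0 372.0 22; 320 352.0 375.0 24; 330 352.0 375.0 25; 340 355.0 375.0 16; 350 358.0 358.0 1; 
 top t3 line slope deg 6.332944442456052 x@.29 0.3592098908858126 x@.15 0.3436722622048982 y 0.14169551855280813 0.3450467233494318 handle 194 ((355.7002868652344, 242.08755493164062), (204.69175720214844, 29.430208206176758), 82.18472290039062)
140 336.0 346.0 4; 150 336.0 349.0 12; 160 339.0 349.0 11; 170 339.0 352.0 11; 180 330.0 366.0 20; 190 330.0 365.0 23; 200 330.0 369.0 27; 210 333.0 356.0 14; 220 346.0 355.0 11; 230 346.0 359.0 13; 240 349.0 359.0 11; 250 349.0 362.0 12; 260 349.0 362.0 12; 270 352.0 365.0 12; 280 349.0 368.0 23; 290 349.0 371.0 22; 300 349.0 372.0 26; 310 352.0 372.0 21; 320 352.0 375.0 22; 330 352.0 375.0 27; 340 355.0 375.0 1
[... 222 characters left out ...]
70703, 30.239482879638672), 82.29859924316406)
140 338.0 350.0 12; 150 340.0 352.0 9; 160 340.0 352.0 10; 170 341.0 367.0 9; 180 330.0 367.0 22; 190 331.0 369.0 29; 200 334.0 371.0 14; 210 336.0 356.0 9; 220 347.0 361.0 9; 230 351.0 359.0 7; 240 349.0 359.0 7; 250 350.0 362.0 8; 260 352.0 363.0 8; 270 352.0 368.0 9; 280 349.0 372.0 28; 290 350.0 370.0 12; 300 350.0 372.0 13; 310 352.0 374.0 12; 320 355.0 370.0 7; 330 356.0 374.0 8; 340 357.0 378.0 10; 
 side side0 line slope deg 6.034576822622508 x@.29 0.3598509159483772 x@.15 0.345050897145706 y 0.1396571042588236 0.3413152677239546 handle 95 ((361.1050720214844, 305.7400817871094), (70.40440368652344, 22.78658103942871), 85.26263427734375)
```

```bash
python3 - <<'E'
from h import *
xy=np.array([.362,.311]); yw=yawfix(xy,-96.6); gripper_to(.06,100)
goto(xy,.12,yw); line(xy,.033,yw,.12,guard=10); stat('down'); gripper_to(0,100); stat('cl')
line(xy,.12,yw,.12); stat('up')
a=cr(-.252,0); ay_=yawfix(a,CY); print(yw,ay_)
goto(a,.12,ay_); line(a,.045,ay_,.12); stat('at entry')
p,P=snap('top','t4'); q,S=snap('side','s4')
for n,im,Q in(('top',p,P),('side',q,S)):
    rel=Q[...,:2]-CR; cx=rel@ax; cy=rel@ay
    m=(cx>-.21)&(cx<-.066)&(abs(cy)<.03)&(Q[...,2]>.025)&(Q[...,2]<.07)
    x,y,z=cx[m],cy[m],Q[...,2][m]; b=np.round(x/.015)
    for k in np.unique(b):
        s=b==k; print(n,int(k*15),'y',(y[s].min()*1e3).round(),(y[s].max()*1e3).round(),'z',(z[s].min()*1e3).round(),(z[s].max()*1e3).round(),s.sum())
    print('tip',x.max() if len(x) else None)
cv2.imwrite('pics/a4.png',np.hstack([cv2.resize(p[160:260,220:380],(480,300)),cv2.resize(q[140:260,200:328],(320,300))]))
E
```

```text
down t 29.1 eef [0.3629 0.3114 0.0878] open 0.0603 gf 0.0 ft [-0.  -0.2 -0. ]
cl t 29.5 eef [0.3628 0.3114 0.088 ] open 0.0224 gf 98.7 ft [-0.2 -0.6  6.1]
up t 30.4 eef [0.3613 0.3106 0.1728] open 0.0223 gf 97.9 ft [ 0.4 -0.6 -4. ]
83.4 92.20000000000002
at entry t 31.7 eef [0.4786 0.2562 0.0995] open 0.0225 gf 97.9 ft [ 0.7 -0.5 -1.9]
top -210 y -8.0 6.0 z 36.0 53.0 10
top -195 y -8.0 6.0 z 40.0 54.0 24
top -180 y -9.0 5.0 z 42.0 54.0 20
top -165 y -9.0 5.0 z 41.0 54.0 25
top -150 y -10.0 4.0 z 37.0 54.0 22
top -135 y -7.0 7.0 z 39.0 52.0 20
top -120 y -8.0 6.0 z 39.0 54.0 25
top -105 y -8.0 5.0 z 43.0 53.0 20
top -90 y -8.0 5.0 z 41.0 51.0 25
top -75 y -8.0 2.0 z 36.0 45.0 4
tip -0.08048281030879112
side -210 y -6.0 3.0 z 41.0 52.0 7
side -195 y -7.0 5.0 z 40.0 52.0 18
side -180 y -7.0 5.0 z 41.0 52.0 19
side -165 y -6.0 6.0 z 39.0 52.0 18
side -150 y -6.0 5.0 z 36.0 51.0 21
side -135 y -6.0 5.0 z 37.0 52.0 19
side -120 y -7.0 6.0 z 41.0 52.0 19
side -105 y -7.0 5.0 z 36.0 51.0 21
side -90 y -6.0 0.0 z 40.0 51.0 12
tip -0.08593579506338665
```

View pics/a4.png

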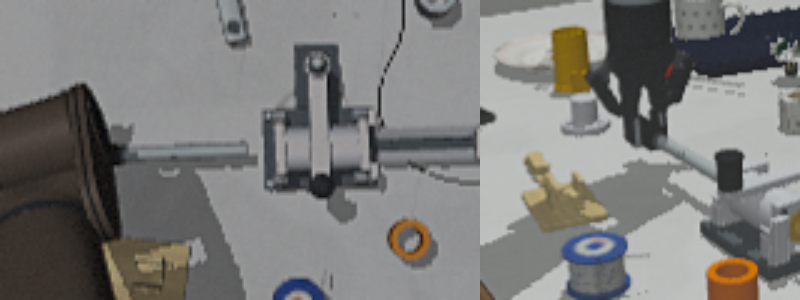

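```bash
python3 - <<'E'
from h import *
yw=yawfix(cr(-.252,0),CY); Z=.0435
line(cr(-.252,.0005),Z,yw,.1)
print(line(cr(-.172,.0005),Z,yw,.1,guard=20)); stat('near')
for x in(-.15,-.13,-.11,-.095,-.084):
    h=line(cr(x,.0005),Z,yw,.04,guard=40); f=read_ft_force(); print(x,h,'axial',round(float(f[:2]@ax),1),'f',np.round(f,1),'cx',((read_eef_pos()[:2]-CR)@ax).round(4)); 
    if h: break
stat('end')
p,P=snap('top','t5'); q,S=snap('side','s5')
cv2.imwrite('pics/a5.png',np.hstack([cv2.resize(p[160:260,240:400],(400,250)),cv2.resize(q[190:310,270:430],(400,300))[:250]]))
E
```

```text
False
near t 33.0 eef [0.482  0.1761 0.0975] open 0.0225 gf 97.9 ft [ 1.   0.3 -1.7]
-0.15 False axial -11.5 f [ 0.4 11.5 -1.5] cx -0.1522
-0.13 False axial -9.2 f [-0.3  9.2 -1.7] cx -0.1318
-0.11 False axial -0.4 f [ 0.1  0.4 -2.2] cx -0.1095
-0.095 False axial -0.6 f [-0.9  0.5 -2.6] cx -0.0946
-0.084 False axial 0.2 f [-0.6 -0.2 -2.3] cx -0.0836
end t 36.0 eef [0.4853 0.0876 0.0974] open 0.0222 gf 98.0 ft [-0.6 -0.2 -2.3]
```

View pics/a5.png

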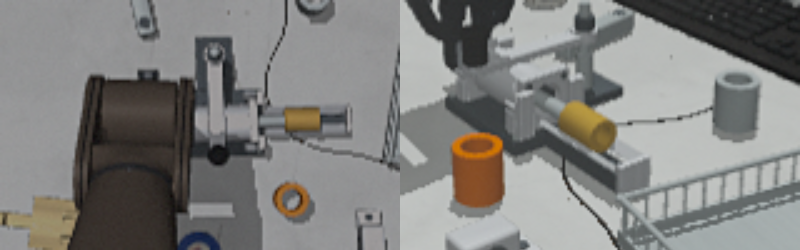

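```bash
python3 - <<'E'
from h import *
yw=yawfix(cr(-.252,0),CY)
line(cr(-.252,.0005),.0435,yw,.15); stat('out')
p,P=snap('top','t6'); q,S=snap('side','s6')
for n,Q in(('top',P),('side',S)):
    rel=Q[...,:2]-CR; cx=rel@ax; cy=rel@ay
    m=(cx>-.21)&(cx<-.066)&(abs(cy)<.03)&(Q[...,2]>.025)&(Q[...,2]<.07)
    x,y,z=cx[m],cy[m],Q[...,2][m]
    for lo,hi in((-.21,-.17),(-.12,-.09)):
        s=(x>lo)&(x<hi); print(n,lo,(y[s].min()*1e3).round(),(y[s].max()*1e3).round(),(z[s].max()*1e3).round(),s.sum())
    print('tip',x.max())
line(cr(-.252,.0005),.12,yw,.15)
xy=np.array([.362,.311]); y2=yawfix(xy,-96.6); goto(xy,.12,y2); stat('above')
line(xy,.055,y2,.1); print(line(xy,.0335,y2,.04,guard=6)); stat('dn')
gripper_to(.06); line(xy,.14,y2,.15); goto([.5,.35],.25,yawfix([.5,.35],-90))
p,P=snap('top','t7'); q,S=snap('side','s7')
ok=(P[...,2]>.034)&(P[...,2]<.06)&(P[...,0]>.31)&(P[...,0]<.42)&(P[...,1]>.12)&(P[...,1]<.36); top=P[ok]
b=np.round(top[:,1]/.01)
for k in np.unique(b): x=top[b==k]; print(int(k*10),(x[:,0].min()*1e3).round(),(x[:,0].max()*1e3).round(),(x[:,2].mean()*1e3).round(),len(x),end='; ')
print(top[:,1].min(),top[:,1].max())
cv2.imwrite('pics/a7.png',np.hstack([cv2.resize(p[130:290,190:490],(480,256)),cv2.resize(q[150:310,170:370],(320,256))]))
E
```

```text
out t 37.3 eef [0.4788 0.2553 0.0973] open 0.0227 gf 98.0 ft [-0.2 -0.8 -2.2]
top -0.21 -9.0 6.0 49.0 59
top -0.12 -8.0 6.0 50.0 49
tip -0.08003942882744211
side -0.21 -7.0 5.0 50.0 48
side -0.12 -7.0 5.0 49.0 40
tip -0.08683065642126467
above t 38.7 eef [0.3611 0.3109 0.1727] open 0.0222 gf 98.2 ft [ 0.8  0.4 -2.1]
True
dn t 40.0 eef [0.3618 0.3109 0.0881] open 0.0224 gf 98.7 ft [ 0.2 -0.3  3.8]
140 336.0 346.0 38.0 3; 150 336.0 349.0 38.0 10; 160 336.0 349.0 37.0 12; 170 339.0 349.0 37.0 14; 180 330.0 365.0 38.0 20; 190 330.0 365.0 38.0 20; 200 330.0 369.0 39.0 23; 210 333.0 352.0 39.0 10; 220 346.0 355.0 37.0 8; 230 346.0 356.0 39.0 10; 240 346.0 355.0 38.0 11; 250 346.0 358.0 38.0 11; 260 345.0 359.0 38.0 12; 270 349.0 362.0 37.0 13; 280 346.0 365.0 41.0 22; 290 346.0 368.0 42.0 25; 300 346.0 368.0 42.0 23; 310 349.0 371.0 41.0 24; 320 349.0 371.0 42.0 25; 330 349.0 371.0 42.0 20; 340 352.0 371.0 42.0 18; 0.13912834072003946 0.34419787991931333
```

View pics/a7.png

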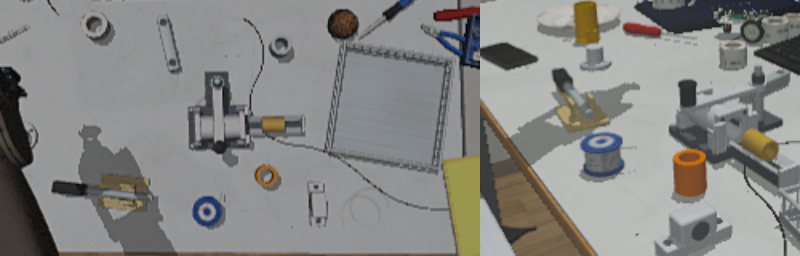

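```bash
cat >> h.py <<'E'
BK=np.array([.528,-.3465]); BY=-98.9
bu=np.array([np.cos(np.radians(BY)),np.sin(np.radians(BY))]); bv=np.array([-bu[1],bu[0]])
def bk(u,v): return BK+u*bu+v*bv
def pick(xy,z,yaw,op,eff=60,up=.15):
    yw=yawfix(xy,yaw); gripper_to(op,eff); goto(xy,max(up,z+.07),yw); h=line(xy,z,yw,.12,guard=10); stat('at %s'%h)
    gripper_to(0,eff); stat('grip'); line(xy,up,yw,.15); stat('lifted')
def place(xy,z,yaw,op,up=.15):
    yw=yawfix(xy,yaw); goto(xy,up,yw); stat('over'); line(xy,z+.02,yw,.15); h=line(xy,z-.004,yw,.04,guard=6); stat('placed %s'%h)
    gripper_to(op); line(xy,up,yw,.2)
E
python3 - <<'E'
from h import *
for n,f in(('top','t7'),('side','s7')):
    z=np.load(f+'.npz'); p=cv2.cvtColor(z['p'],cv2.COLOR_BGR2HSV); P=cloud(n,z['d']); rel=P[...,:2]-CR; cx=rel@ax; cy=rel@ay
    m=(p[...,0]>15)&(p[...,0]<32)&(p[...,1]>90)&(cx>.06)&(cx<.18)&(abs(cy)<.03)
    print(n,m.sum(),'cx',cx[m].min(),cx[m].max(),'cy',cy[m].min(),cy[m].max(),'z',np.percentile(P[...,2][m],95))
E
```

```text
top 126 cx 0.0888705011874222 0.13243060732874046 cy -0.013174147409185639 0.01566772233466705 z 0.05852483628748367
side 299 cx 0.0899970387063317 0.13585886932938462 cy -0.01412531812467343 0.01556625175099953 z 0.05655041819662899
```

```bash
python3 - <<'E'
from h import *
pick(cr(.1115,.001),.054,CY+90,.064,60,up=.17)
if read_opening()>.03: place(bk(65,-50)*0+bk(.065,-.050),.034,BY,.062,up=.17)
p,P=snap('top','t8'); q,S=snap('side','s8')
cv2.imwrite('pics/a8.png',np.hstack([cv2.resize(p[130:290,300:490],(380,320)),cv2.resize(q[200:380,330:560],(409,320))]))
E
```

```text
at False t 45.2 eef [ 0.4939 -0.1076  0.1087] open 0.0641 gf 0.0 ft [-0.9 -0.2 -0.3]
grip t 45.5 eef [ 0.4939 -0.1077  0.1092] open 0.0435 gf 62.2 ft [-1.8  0.   5.8]
lifted t 46.4 eef [ 0.4925 -0.1071  0.2225] open 0.0438 gf 61.6 ft [-0.3 -0.3 -2. ]
over t 48.0 eef [ 0.4686 -0.4024  0.2233] open 0.0439 gf 61.5 ft [-1.1  0.5 -2. ]
placed True t 49.4 eef [ 0.4687 -0.4032  0.0898] open 0.0434 gf 62.2 ft [-1.7 -0.3  4.9]
```

View pics/a8.png

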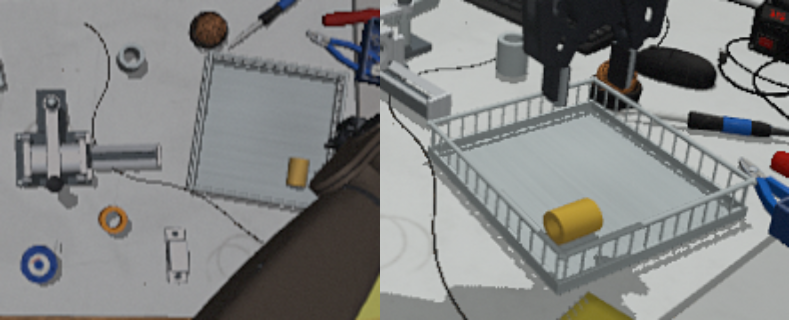

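```bash
python3 - <<'E'
from h import *
s=0.; gripper_to(.05,60)
goto(knob(s),.18,kyaw(s)); line(knob(s),.100,kyaw(s),.12,guard=8); stat('down')
gripper_to(0.0,60); z=.099+.015; line(knob(s),z,kyaw(s),.06); stat('lift')
n=8
for i in range(1,n+1):
    a=1.5*i/n; line(knob(a),z,kyaw(a),.12)
stat('swung'); line(knob(1.5),.087,kyaw(1.5),.06); gripper_to(.05); line(knob(1.5),.2,kyaw(1.5)); stat('bar')
pick(cr(.0015,.0005),.0438,CY,.085,70,up=.17)
if read_opening()>.03: place(bk(-.010,.053),.033,BY+90,.064,up=.17)
goto([.5,-.05],.3,yawfix([.5,-.05],-90))
p,P=snap('top','t9'); q,S=snap('side','s9')
cv2.imwrite('pics/a9.png',np.hstack([cv2.resize(p[130:290,180:490],(460,240)),cv2.resize(q[180:360,300:540],(320,240))]))
E
```

```text
down t 53.3 eef [0.4436 0.002  0.1545] open 0.0499 gf 0.0 ft [0.8 0.1 0.5]
lift t 54.0 eef [0.4436 0.0024 0.1674] open 0.0221 gf 59.0 ft [ 7.3 -0.1 -8. ]
swung t 56.8 eef [0.5584 0.1374 0.1674] open 0.0223 gf 59.5 ft [ 3.9  5.7 -8.6]
bar t 58.7 eef [0.5581 0.1364 0.2526] open 0.0496 gf 0.0 ft [-0.4 -0.3 -0.3]
at False t 61.0 eef [0.4892 0.0025 0.0985] open 0.0854 gf 0.0 ft [-0.7 -0.7 -1.3]
grip t 61.5 eef [0.489  0.0024 0.0986] open 0.0448 gf 73.5 ft [-2.1 -0.4  5.4]
lifted t 62.5 eef [0.4875 0.0027 0.2221] open 0.0449 gf 74.9 ft [-0.8  0.7 -4.6]
over t 63.8 eef [ 0.5819 -0.3438  0.2231] open 0.0446 gf 75.0 ft [-0.7 -0.3 -4.7]
placed True t 65.2 eef [ 0.582  -0.345   0.0877] open 0.0451 gf 76.0 ft [-0.4  0.2  4.7]
```

View pics/a9.png

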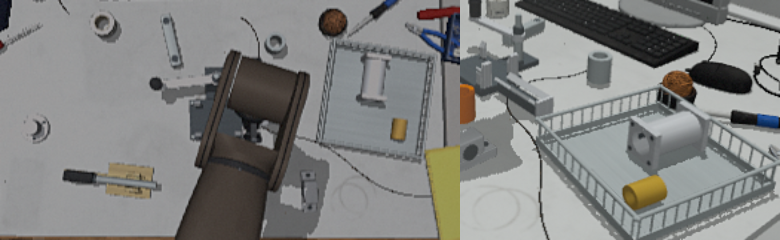

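```bash
cat >> h.py <<'E'
def find(P,xy,zmin,win=.09):
    m=((P[...,2]>zmin)&(P[...,2]<.065)&(np.hypot(P[...,0]-xy[0],P[...,1]-xy[1])<win)).astype(np.uint8)
    n,l,s,c=cv2.connectedComponentsWithStats(m)
    i=1+np.argmax(s[1:,4]); q=P[l==i]; r=cv2.minAreaRect(q[:,:2].astype(np.float32)*1000)
    a=r[2] if r[1][0]>r[1][1] else r[2]+90
    print('found',np.round(r[0],1),np.round(r[1],1),'long',round(a,1),'n',len(q),'mean',q.mean(0).round(4))
    return np.array(r[0])/1000,a
E
python3 - <<'E'
from h import *
goto([.55,.3],.3,yawfix([.55,.3],-90))
p,P=snap('top','t10')
b,ba=find(P,[.350,-.233],.012); s,_=find(P,[.655,-.123],.02,.06); find(P,[.351,-.231],.03)
yw=yawfix(b,ba); print(yw,planner.ik(*pose(b,.026,yw)),planner.ik(*pose(b,.15,yw)))
pick(s,.026,BY+0,.065,60,up=.15)
if read_opening()>.03: place(bk(-.008,-.058),.031,BY,.054,up=.15)
gripper_to(.05)
stat()
E
```

```text
found [ 327.8 -198.4] [89.3 31.1] long 3.5 n 268 mean [ 0.3289 -0.1976  0.0313]
found [ 655.8 -124.6] [41.1 43.6] long 90.2 n 118 mean [ 0.6553 -0.1234  0.0435]
found [ 329.  -198.4] [47.9 30.9] long 3.5 n 147 mean [ 0.3289 -0.1978  0.043 ]
3.5201449394226074 [-4.64486324e+01 -1.65762881e+00  1.37714918e+02 -2.54444375e-14
  4.39427106e+01  4.00312227e+01] [-4.64486324e+01 -1.67939903e+01  1.34430044e+02 -2.54444375e-14
  6.23639464e+01  4.00312227e+01]
at False t 72.2 eef [ 0.6566 -0.1248  0.0811] open 0.0651 gf 0.0 ft [0.8 0.1 0.3]
grip t 72.5 eef [ 0.6569 -0.125   0.0818] open 0.0429 gf 61.2 ft [1.6 0.2 4.4]
lifted t 73.5 eef [ 0.6549 -0.1243  0.2021] open 0.0432 gf 61.0 ft [-1.3 -0.2 -2.2]
over t 74.6 eef [ 0.4725 -0.3291  0.2037] open 0.0429 gf 61.0 ft [ 0.6  0.  -1.4]
placed True t 75.9 eef [ 0.4717 -0.3297  0.0855] open 0.0428 gf 61.9 ft [-1.8 -0.2  4.2]
 t 77.1 eef [ 0.4713 -0.329   0.2019] open 0.0503 gf 0.0 ft [-0.5  0.6 -0.3]
```

```bash
python3 - <<'E'
from h import *
b=np.array([.328,-.1984])
pick(b,.027,3.5,.06,60,up=.14)
if read_opening()>.02: place(bk(.072,.050),.032,BY+90,.046,up=.15)
goto([.55,-.25],.3,yawfix([.55,-.25],-90))
p,P=snap('top','t11'); q,S=snap('side','s11')
find(P,[.663,.111],.012); find(P,[.465,.417],.03,.07)
cv2.imwrite('pics/a11.png',np.hstack([cv2.resize(p[130:290,180:490],(460,240)),cv2.resize(q[180:360,300:540],(320,240))]))
E
```

```text
at False t 79.7 eef [ 0.3284 -0.1988  0.0815] open 0.06 gf 0.0 ft [ 0.4  0.2 -0.2]
grip t 80.1 eef [ 0.3286 -0.1991  0.0818] open 0.0295 gf 60.0 ft [-0.5 -0.3  5.2]
lifted t 81.0 eef [ 0.3273 -0.1977  0.1926] open 0.0294 gf 59.3 ft [-0.3 -0.5 -2.2]
over t 82.2 eef [ 0.5658 -0.4248  0.2033] open 0.0292 gf 59.2 ft [-0.2 -0.1 -2.1]
placed True t 83.5 eef [ 0.5663 -0.4253  0.0858] open 0.0292 gf 60.3 ft [0.2 0.6 3.6]
found [663.3 111.7] [119.   24.1] long 13.2 n 253 mean [0.6624 0.1113 0.0254]
found [465.9 418.6] [32.1 32.5] long 113.0 n 96 mean [0.466  0.418  0.0414]
```

View pics/a11.png

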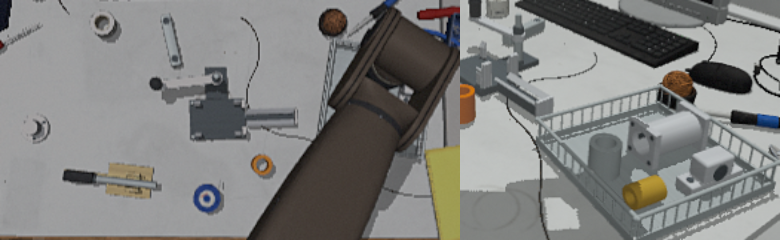

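```bash
python3 - <<'E'
from h import *
pick(np.array([.6633,.1117]),.022,13.2,.05,70,up=.16)
if read_opening()>.015: place(bk(-.071,.043),.027,BY+90,.033,up=.16)
gripper_to(.06)
pick(np.array([.4659,.4186]),.033,-90,.06,60,up=.16)
if read_opening()>.02: place(bk(-.069,-.066),.038,BY,.046,up=.16)
goto([.5,.3],.3,yawfix([.5,.3],-90)); stat()
p,P=snap('top','t12'); q,S=snap('side','s12')
cv2.imwrite('pics/a12.png',np.hstack([cv2.resize(p[130:290,180:490],(500,258)),cv2.resize(q[200:360,330:545],(300,258))]))
E
```

```text
at False t 89.3 eef [0.6641 0.1117 0.0771] open 0.0497 gf 0.0 ft [-0.4 -0.9  0.1]
grip t 89.6 eef [0.664  0.1118 0.0773] open 0.0224 gf 71.8 ft [0.1 0.8 4.3]
lifted t 90.7 eef [0.6624 0.1117 0.212 ] open 0.0227 gf 71.0 ft [ 0.4  0.8 -2.2]
over t 92.2 eef [ 0.5819 -0.2819  0.2138] open 0.0231 gf 71.0 ft [-0.2  0.1 -1.9]
placed True t 93.6 eef [ 0.5817 -0.2832  0.0812] open 0.0226 gf 71.7 ft [ 0.9 -0.7  3.6]
at False t 99.0 eef [0.4666 0.419  0.088 ] open 0.0598 gf 0.0 ft [0.5 0.  0.4]
grip t 99.3 eef [0.4667 0.4191 0.0884] open 0.0324 gf 60.2 ft [ 0.5 -1.1  5.6]
lifted t 100.3 eef [0.4652 0.4181 0.2122] open 0.0324 gf 59.9 ft [-0.1 -0.8 -1.3]
over t 102.8 eef [ 0.4739 -0.2675  0.2139] open 0.0325 gf 59.9 ft [-0.6  0.1 -2.5]
placed True t 104.1 eef [ 0.4736 -0.2683  0.0924] open 0.0324 gf 59.8 ft [-0.9  0.2  4.1]
 t 107.3 eef [0.5004 0.2992 0.3534] open 0.0464 gf 0.0 ft [0.3 0.5 0.4]
```

View pics/a12.png

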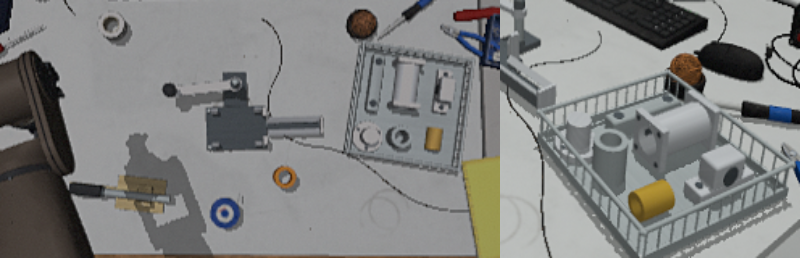

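```bash
python3 -c "
from bench import *
print(workorder.job_done())"
```

```text
the job is handed in; nothing more can be done
None
```

The job is handed in at about 107 s of the 210 s: the bush was pushed out with the bar down, and it lies in the wash basket with the barrel, block, spacer, cap and link. The drift is back on its rest, about 3 mm to one side of where it started, and the tape roll, tip cleaner and orange look-alike were not touched.

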